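# Clear the stockpot and hang its ladles

### The job

Get the stockpot ready for the sale shelf: take its lid off and lay it, knob up and centred, on the cork trivet. Stand the tin that was left inside the pot upright in the middle of the wooden tile, lift every ladle out of the moulded insert and hang each by its own hook over the pot's rim, cup inside the pot and prong outside, so that it stays put; leave the pot upright and the mug and jar where they are.

Things in the scene. Friction and masses are not known exactly. Their poses are not given: they have to be found in the camera images.
- pot: red enamel stockpot, open on top, loose, about 2.4 kg: 210 mm outside diameter, 120 mm high, wall 5 mm thick and upright (middle of the wall 102.5 mm from the axis), inner floor 6 mm up. Two black loop handles on its sides (body +y and -y) reach 140 mm from the axis at 82 mm height, below where a hung ladle's hook reaches. Origin: centre of its underside, z up
- pot_rim (a point): centre of the pot's mouth, level with the top of the rim, 120 mm above its underside
- lid: the pot's lid, red with a black knob, loose, about 0.4 kg. Origin: centre of its underside, which is a steel plug 186 mm across and 8 mm deep that sits inside the pot's mouth at the start; above it a red disc 214 mm across. z up
- lid_knob (a point): middle of the lid's black knob, 38 mm above the lid's origin; the knob is a disc 36 mm across and 20 mm high on a thinner neck, its underside 14 mm over the lid's top
- trivet: round cork trivet lying on the table, loose, about 0.35 kg, 190 mm across, 12 mm thick. Origin: centre of its underside
- tin: yellow-banded metal tin, closed, loose, about 0.22 kg, 52 mm across, 80 mm high, standing inside the pot on its floor at the start (under the lid). Origin: centre of its underside, z up
- tile: square wooden tile, fixed, 100 x 100 mm, 8 mm thick. Origin: centre of its underside
- insert: grey moulded packing insert, fixed, 195 x 195 mm, 42 mm high, with four round cavities 62 mm across and 30 mm deep (floor 12 mm up), their axes at x = +/-47, y = +/-47 mm in its frame. Origin: centre of its underside. Some cavities may be empty
- ladle1: ladle, black grip, 0.14 kg, 155 mm high, upright in a cavity (4 mm play) or absent. Origin: centre of cup's underside; z up, x to hook. Steel cup 54 mm across, 40 high. Flat upright stem at x = 22 to 27 mm, 14 mm wide in y, rises from the cup to grip and hook. Hook: crown runs to +x, underside 95 mm up; prong turns down to 75 mm up; gap between stem and prong x = 27 to 43 mm
- ladle1_hook (a point): middle of the hook's gap right under the crown on the black ladle: 35 mm in x and 95 mm up from its origin; it lies on the top of the rim when hung
- ladle1_grip (a point): middle of the black grip, a flat plastic block 26 mm (ladle x) by 14 mm (ladle y) by 55 mm high, from 100 to 155 mm height; 24.5 mm in x and 127.5 mm up from the ladle's origin. Its 14 mm thickness suits the fingers closing along the ladle's y
- ladle2: ladle, orange grip, 0.14 kg, 155 mm high, upright in a cavity (4 mm play) or absent. Origin: centre of cup's underside; z up, x to hook. Steel cup 54 mm across, 40 high. Flat upright stem at x = 22 to 27 mm, 14 mm wide in y, rises from the cup to grip and hook. Hook: crown runs to +x, underside 95 mm up; prong turns down to 75 mm up; gap between stem and prong x = 27 to 43 mm
- ladle2_hook (a point): middle of the hook's gap right under the crown on the orange ladle: 35 mm in x and 95 mm up from its origin; it lies on the top of the rim when hung
- ladle2_grip (a point): middle of the orange grip, a flat plastic block 26 mm (ladle x) by 14 mm (ladle y) by 55 mm high, from 100 to 155 mm height; 24.5 mm in x and 127.5 mm up from the ladle's origin. Its 14 mm thickness suits the fingers closing along the ladle's y
- ladle3: ladle, green grip, 0.14 kg, 155 mm high, upright in a cavity (4 mm play) or absent. Origin: centre of cup's underside; z up, x to hook. Steel cup 54 mm across, 40 high. Flat upright stem at x = 22 to 27 mm, 14 mm wide in y, rises from the cup to grip and hook. Hook: crown runs to +x, underside 95 mm up; prong turns down to 75 mm up; gap between stem and prong x = 27 to 43 mm
- ladle3_hook (a point): middle of the hook's gap right under the crown on the green ladle: 35 mm in x and 95 mm up from its origin; it lies on the top of the rim when hung
- ladle3_grip (a point): middle of the green grip, a flat plastic block 26 mm (ladle x) by 14 mm (ladle y) by 55 mm high, from 100 to 155 mm height; 24.5 mm in x and 127.5 mm up from the ladle's origin. Its 14 mm thickness suits the fingers closing along the ladle's y
- ladle4: ladle, blue grip, 0.14 kg, 155 mm high, upright in a cavity (4 mm play) or absent. Origin: centre of cup's underside; z up, x to hook. Steel cup 54 mm across, 40 high. Flat upright stem at x = 22 to 27 mm, 14 mm wide in y, rises from the cup to grip and hook. Hook: crown runs to +x, underside 95 mm up; prong turns down to 75 mm up; gap between stem and prong x = 27 to 43 mm
- ladle4_hook (a point): middle of the hook's gap right under the crown on the blue ladle: 35 mm in x and 95 mm up from its origin; it lies on the top of the rim when hung
- ladle4_grip (a point): middle of the blue grip, a flat plastic block 26 mm (ladle x) by 14 mm (ladle y) by 55 mm high, from 100 to 155 mm height; 24.5 mm in x and 127.5 mm up from the ladle's origin. Its 14 mm thickness suits the fingers closing along the ladle's y
- mug: blue ceramic mug, 76 mm across, 85 mm high, a bystander; origin: centre of its underside
- jar: glass jar, 68 mm across, 110 mm high, a bystander; origin: centre of its underside
Not all that is in view belongs to the job. There is more than one size of the lid; the job needs the larger.

How it is judged:
By the outcome, as a careful person would: the job done as asked, in the order asked, and still so for the second after the job is handed in, with the robot touching nothing.
Of ladle1, ladle2, ladle3, ladle4 only 2 to 4 are there at a start; the rules pass over those that are not, and their reading is None.
At some moment in a run one of pot, trivet may be knocked a few centimetres aside while the robot is not near it.
It also fails if it takes over 210 s, if anything falls off the work surface, if the arm or the gripper's body presses on something with over 40 N, if the wrist force passes 120 N, or if a joint passes its speed limit or range.

### The arm

A 6-joint arm with a two-finger parallel gripper is mounted at the origin on the work surface. World frame = base frame: x ahead of the robot, y to its left, z up, the work surface at z = 0. Lengths are in m, angles in degrees, forces in N, time in s.
With the tool pointing down it reaches from about 0.35 to 0.725 m from the base axis. Payload 4.3 kg.
Tool frame: the origin (TCP) lies on the centre line of the jaws, within the pads' length; the fingertips stand 14 mm ahead of it and the grasp point (between the pads) lies 5 mm behind it; z points along the fingers, y is the line along which they close (so a half turn about z gives the same grasp; the last joint's range is limited). The gripper opens to 85 mm and grips with 20 to 120 N. Pads are 22 mm wide; open, the fingers measure 114 mm over their backs; the gripper's body (76 mm by 85 mm) begins 54 mm behind the grasp point. The pads swing forward as they close: fully open they stand 13 mm farther back than shut.
Start: joints at [68.738, 21.618, 4.641, 73.018, 0, 83.68], TCP at [0.148, 0.556, 0.245] pointing down, gripper open.
Joint ranges: [-156.06, 156.06], [-48.1, 94.91], [-58.44, 69.94], [-101.28, 121.22], [-78.64, 73.56], [-180, 180]. Speed limits (degrees/s): [147.25, 147.25, 180, 180, 180, 180].

### API

Orientations are given as a 3x3 rotation matrix whose columns are the frame's x, y, z axes.
In Python, from plant import robot gives the robot as it stands.
- The arm moves only by the tool servo_tool, never from a script. Its argument "motion" is a list of rows, each a list of 7 numbers: the shift along the tool's x, y, z in mm, then the turn, a rotation vector about the tool's x, y, z in degrees, then the opening, from -1 (shut) to 1 (fully open). A call has 1 to 20 rows; each row is the pose to reach, as a shift and turn from the pose commanded when the call began, along the tool's axes at that moment; what a row does not reach only later rows make up. A row lasts 1/12 s, in which the tool goes at most 41.7 mm and 7.16 degrees, less where a joint would pass 70% of its speed; a pose out of reach is approached as far as the arm can. A call with a gripper value outside its range is refused whole. The fingers move at their own pace and stop on an object; "newtons" is the grip in N (left out, the last holds). Time passes only in rows, so rows that repeat a pose let the fingers close. It gives the time, the measured TCP pose, the force, the opening and the grip force at its end, in the units of the state.
- robot.observe(): the state, without advancing time (a new reading comes with each control period).
- robot.camera(name): name is "scene" or "top"; returns the picture (384x512x3 uint8, red, green, blue); there is no depth.
- robot.calibration(name): a dict with "fx", "fy", "cx", "cy" (pixels), "cam_to_world" (4x4, takes a point from camera to world coordinates). Camera axes: x right, y up, looking along -z (the intrinsics and any distortion apply to the point x, -y, -z); pixel columns grow to the right and rows downward; lengths in m; the calibration is good to about 2 mm. A picture is of the moment at which its call begins. calibration takes no time and is no camera call.
- robot.sign_off(): hands the job in; it is judged then, once.
Trained networks look in the newest picture that a camera, given by its name, has taken for a name from the list of things; names that differ only in an ending like _2 or _b are one class to them, and where a whole thing is asked for, a point or a joint stands for the part that bears it (a point fixed in the world has none). Each returns a list of dicts, best first, with "score" (0 to 1); they miss things now and then, are a little off and sometimes report something else, mostly with a low value. They report only what shows in the picture. A call takes as long as a camera call. They do not tell look-alikes from the thing itself.
- robot.find_in(camera, query): "rect" ([centre column, centre row, width, height] in pixels, round what is visible of it).
- robot.regions_of(camera, query): "pixels" (384x512 bool, what is visible of it) and "rect" ([centre column, centre row, width, height] in pixels, round what is visible of it).
The state is a dict: "time_s": time; "joint_positions": joint angles; "qd": joint speeds; "joint_torque": joint torques, N m; "eef_pos": TCP position; "ee_rot": TCP orientation; "ft_force": force on the tool from outside, world axes, zero at the start; "moment": the same for the moment, N m; "opening": finger opening in m; "finger_force": force on a finger pad.
Only numpy, scipy, OpenCV 4.12 (cv2) and the standard library are available. Lean on these libraries where they do the work, as an engineer would, in place of code of your own. Each camera call takes 0.05 s, during which the arm holds its last target. There are 200 camera calls.

## Working session

There is one attempt and no reset: what is moved stays moved. The work goes in short steps, Python scripts to look and compute and a tool call to move; the robot and the scene stay as the last step left them, time stands still between calls to the robot, and variables do not carry over. Pictures are saved under pics/ and viewed, at most 14 in all, crops included, and the job is handed in when it is done.

Besides the shell and the picture viewer there is one more tool, called after "Emit:" as name(argument=value, ...), one argument or row to a line, values as JSON. servo_tool: Moves the arm, as the interface text tells. Its arguments: {"type":"object","properties":{"motion":{"type":"array"},"newtons":{"type":"number"}},"required":["motion"]}

```bash
ls; mkdir -p pics
python3 - <<'E'
from plant import robot
import cv2,numpy as np
a=robot.camera("scene");b=robot.camera("top")
cv2.imwrite("pics/s0.png",cv2.cvtColor(a,cv2.COLOR_RGB2BGR));cv2.imwrite("pics/t0.png",cv2.cvtColor(b,cv2.COLOR_RGB2BGR))
for n in("scene","top"):
    c=robot.calibration(n);print(n,c)
s=robot.observe();print(s["eef_pos"],s["ee_rot"],s["opening"])
E
```

```text
pics
scene {'fx': 493.5494386277718, 'fy': 493.5494386277718, 'cx': 266.1206348124063, 'cy': 191.71486366653863, 'cam_to_world': array([[ 6.25896813e-01, -6.73586621e-01,  3.93108437e-01,
         1.26198836e+00],
       [ 7.79905330e-01,  5.39974136e-01, -3.16505306e-01,
        -4.95650034e-01],
       [ 9.25351441e-04,  5.04687028e-01,  8.63301887e-01,
         1.72969211e+00],
       [ 0.00000000e+00,  0.00000000e+00,  0.00000000e+00,
         1.00000000e+00]])}
top {'fx': 437.5212990910623, 'fy': 437.5212990910623, 'cx': 258.28248456876906, 'cy': 188.55563534001897, 'cam_to_world': array([[-2.86340854e-03,  9.95761619e-01, -9.19271433e-02,
         3.90197567e-01],
       [-9.99995171e-01, -2.74022664e-03,  1.46618499e-03,
         1.10381889e-01],
       [ 1.20806953e-03,  9.19308977e-02,  9.95764656e-01,
         1.56025970e+00],
       [ 0.00000000e+00,  0.00000000e+00,  0.00000000e+00,
         1.00000000e+00]])}
[0.1480531  0.55502041 0.24447073] [[-9.66182773e-01  2.57857318e-01 -6.72861911e-04]
 [ 2.57858110e-01  9.66181293e-01 -1.70395155e-03]
 [ 2.10730214e-04 -1.81983153e-03 -9.99998322e-01]] 0.08520753996145701
```

View pics/s0.png

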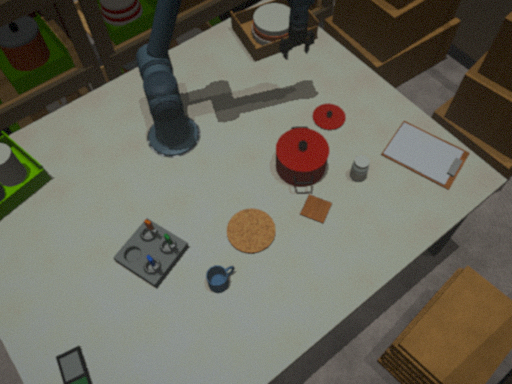

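View pics/t0.png

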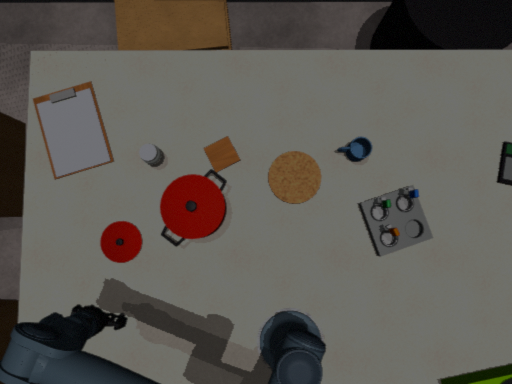

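```bash
cat > h.py <<'E'
from plant import robot
import cv2,numpy as np
def ray(cam,u,v):
    c=robot.calibration(cam);M=c["cam_to_world"]
    d=M[:3,:3]@np.array([(u-c["cx"])/c["fx"],-(v-c["cy"])/c["fy"],-1.]);return M[:3,3],d
def at(cam,u,v,z):
    o,d=ray(cam,u,v);return (o+d*(z-o[2])/d[2])[:2]
def pix(cam,P):
    c=robot.calibration(cam);M=c["cam_to_world"];p=M[:3,:3].T@(np.array(P)-M[:3,3])
    return np.array([c["cx"]+c["fx"]*p[0]/-p[2],c["cy"]-c["fy"]*p[1]/-p[2]])
def save(im,name,box=None,k=1):
    if box:im=im[box[1]:box[3],box[0]:box[2]]
    cv2.imwrite("pics/"+name,cv2.resize(cv2.cvtColor(im,cv2.COLOR_RGB2BGR),None,fx=k,fy=k,interpolation=cv2.INTER_CUBIC))
def seg(cam,q,z,n=2):
    for r in robot.regions_of(cam,q)[:n]:
        p=r["pixels"];v,u=np.nonzero(p)
        m=cv2.minAreaRect(np.c_[u,v].astype(np.float32))
        print(cam,q,round(r["score"],2),"rect",np.round(r["rect"],1),"cen",round(u.mean(),1),round(v.mean(),1),"xy",np.round(at(cam,u.mean(),v.mean(),z),4),"box",np.round(at(cam,*m[0],z),4),np.round(m[1],1),round(m[2],1),len(u))
def obs():
    s=robot.observe();print("t",round(s["time_s"],2),"pos",np.round(s["eef_pos"],4),"yaw(tool x)",np.round(np.degrees(np.arctan2(s["ee_rot"][1,0],s["ee_rot"][0,0])),2),"F",np.round(s["ft_force"],1),"op",round(s["opening"],4),"ff",s["finger_force"]);return s
def to(x,y,z,yaw=None):
    """shift mm along tool axes, and turn about tool z (deg, mod 180) to reach TCP pose with tool x at yaw"""
    s=obs();R=s["ee_rot"];d=1000*R.T@(np.array([x,y,z])-s["eef_pos"])
    cur=np.degrees(np.arctan2(R[1,0],R[0,0]));t=None if yaw is None else -(yaw-cur)
    print("shift",np.round(d,1),"turn",None if t is None else round((t+90)%180-90,1),"q6",round(s["joint_positions"][5],1))
E
python3 - <<'E'
from h import *
im=robot.camera("top");robot.camera("scene")
save(im,"ins.png",(345,170,445,270),6)
for q,z in(("lid",.126),("lid_knob",.16),("pot",.126),("trivet",.012),("tile",.008),("insert",.042),("ladle2_grip",.167),("ladle3_grip",.167),("ladle4_grip",.167)):
    seg("top",q,z)
for q,z in(("lid_knob",.15),("ladle2_grip",.14),("ladle3_grip",.14),("ladle4_grip",.14)):
    seg("scene",q,z)
E
```

```text
top lid 0.97 rect [117.9 241.6  41.9  43.9] cen 120.7 241.5 xy [0.3508 0.5564] box [0.35   0.5563] [40.3 41. ] 45.0 1354
top lid 0.96 rect [192.5 207.3  66.4  65.3] cen 192.1 206.1 xy [0.4654 0.3254] box [0.4658 0.3258] [61.7 64.4] 63.4 3211
top lid_knob 0.86 rect [122.2 238.4  40.8  43.4] cen 121.0 241.3 xy [0.3524 0.5451] box [0.3517 0.5466] [41. 41.] 90.0 1379
top lid_knob 0.59 rect [191.8 208.2  59.7  62.6] cen 192.2 206.1 xy [0.4638 0.3201] box [0.464  0.3207] [64. 64.] 90.0 3317
top pot 0.72 rect [195.4 210.1  67.8  79.5] cen 199.1 210.6 xy [0.4505 0.3022] box [0.4403 0.2939] [44.8 84.5] 37.6 360
top trivet 0.98 rect [293.3 177.2  56.4  54.2] cen 294.2 177.1 xy [ 0.5736 -0.0199] box [ 0.5741 -0.0193] [50.9 50.9] 45.0 2100
top trivet 0.44 rect [194.6 206.6  66.   73.1] cen 195.2 202.2 xy [0.4852 0.3316] box [0.4672 0.3374] [22.4 81.8] 36.9 102
top tile 0.87 rect [222.7 152.1  41.6  35.8] cen 221.6 153.5 xy [0.6603 0.2394] box [0.6606 0.239 ] [29.1 29.5] 63.4 818
top tile 0.33 rect [392.7 235.3  20.2  24.6] cen 389.3 235.5 xy [ 0.3659 -0.3537] box [ 0.3654 -0.354 ] [17.1 20.8] 29
[... 732 characters left out ...]
5078] box [0.4243 0.5069] [26. 32.] 90.0 686
scene lid_knob 0.77 rect [301.4 150.8  57.1  48.1] cen 302.7 149.4 xy [0.4826 0.3148] box [0.4826 0.3137] [43. 53.] 90.0 1853
scene ladle2_grip 0.64 rect [359.1 168.7  19.1  27.4] cen 359.9 168.1 xy [0.6816 0.4338] box [0.6818 0.4347] [17.4 27.2] 18.4 411
scene ladle2_grip 0.56 rect [149.  230.1  10.8  22.4] cen 149.4 231.2 xy [ 0.4049 -0.3395] box [ 0.4041 -0.3362] [21. 14.] 90.0 223
scene ladle3_grip 0.51 rect [168.3 242.7  21.   20.5] cen 168.1 244.5 xy [ 0.4903 -0.3159] box [ 0.4879 -0.3187] [19.1 14.8] 45.0 231
scene ladle4_grip 0.72 rect [154.6 264.5  12.6  17.4] cen 152.2 265.5 xy [ 0.5224 -0.4011] box [ 0.5238 -0.4004] [15.4 16.3] 20.6 204
```

View pics/ins.png

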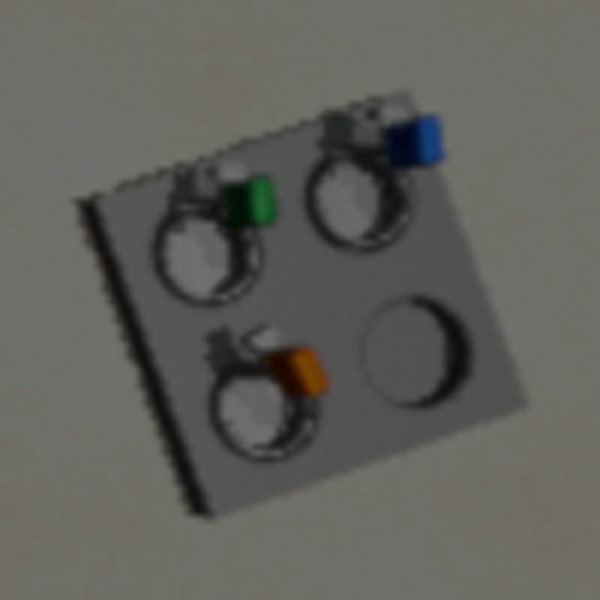

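Run:
```python
from h import *
im=robot.camera("top")
hsv=cv2.cvtColor(im,cv2.COLOR_RGB2HSV);H,S,V=cv2.split(hsv)
def blob(m,box):
    z=np.zeros_like(m,np.uint8);x0,y0,x1,y1=box;z[y0:y1,x0:x1]=m[y0:y1,x0:x1]
    c=max(cv2.findContours(z,cv2.RETR_EXTERNAL,cv2.CHAIN_APPROX_NONE)[0],key=cv2.contourArea);return c
red=((H<8)|(H>172))&(S>150)
c=blob(red,(155,165,235,250));(e,ax,_)=cv2.fitEllipse(c);print("lid",e,ax,at("top",*e,.126))
z=(V<45);c=blob(z,(180,195,205,220));m=cv2.moments(c);u=m["m10"]/m["m00"],m["m01"]/m["m00"];print("knob",u,m["m00"],at("top",*u,.158))
k=(S>130)
for n,lo,hi in(("orange",5,20),("green",45,85),("blue",100,125)):
    v,u=np.nonzero((H>=lo)&(H<=hi)&(S>120)&(np.arange(512)>345)[None]&(np.arange(512)<445)[None]&(np.arange(384)>170)[:,None]&(np.arange(384)<270)[:,None])
    print(n,len(u),u.mean(),v.mean(),"brightest",hsv[v,u,2].min(),hsv[v,u,2].max())
    w=V[v,u]>0.7*V[v,u].max();print("  top",w.sum(),u[w].mean(),v[w].mean(),at("top",u[w].mean(),v[w].mean(),.167),"all@.14",at("top",u.mean(),v.mean(),.14))
for n,u in(("g",(345+208/6,170+253/6)),("b",(345+358/6,170+200/6)),("o",(345+263/6,170+410/6))):print(n,"cup",at("top",*u,.052))
for u in((410,92),(80,200),(208,518),(530,403)):print("corner",at("top",345+u[0]/6,170+u[1]/6,.042))
to(.4655,.3255,.21)
```

```text
lid (192.4959716796875, 206.5171356201172) (63.65047836303711, 64.37567138671875) [0.46405223 0.32415704]
knob (190.63970588235293, 205.68872549019605) 68.0 [0.46507869 0.3253675 ]
orange 63 394.22222222222223 231.57142857142858 brightest 31 114
  top 29 396.48275862068965 231.6206896551724 [ 0.38050199 -0.32942413] all@.14 [ 0.3804935  -0.33064375]
green 54 386.31481481481484 203.57407407407408 brightest 12 99
  top 24 388.375 203.125 [ 0.47101503 -0.30644248] all@.14 [ 0.47113845 -0.30777632]
blue 57 413.56140350877195 193.59649122807016 brightest 27 119
  top 22 416.09090909090907 193.0909090909091 [ 0.50287486 -0.39603304] all@.14 [ 0.50342883 -0.39754287]
g cup [ 0.44657844 -0.30988591]
b cup [ 0.47680853 -0.39709387]
o cup [ 0.35688373 -0.33876929]
corner [ 0.54016152 -0.43282118]
corner [ 0.47783264 -0.23938427]
corner [ 0.2952775  -0.30836797]
corner [ 0.36022013 -0.49550023]
t 0.9 pos [0.1483 0.5556 0.2453] yaw(tool x) 165.06 F [ 0.3 -0.7 -0.7] op 0.0854 ff 0.0
shift [-365.8 -140.5   35.3] turn None q6 83.7
```

Emit:
servo_tool(
  motion=[
    [-20,-8,2,0,0,0,1],
    [-60,-23,4,0,0,0,1],
    [-97,-37,6,0,0,0,1],
    [-135,-52,8,0,0,0,1],
    [-172,-66,10,0,0,0,1],
    [-210,-81,12,0,0,0,1],
    [-247,-96,14,0,0,0,1],
    [-285,-110,16,0,0,0,1],
    [-322,-125,18,0,0,0,1],
    [-350,-136,20,0,0,0,1],
    [-365,-141,22,0,0,0,1],
    [-365,-141,25,0,0,0,1],
    [-365,-141,25,0,0,0,1],
    [-365,-141,25,0,0,0,1],
  ],
  newtons=50,
)

```text
time_s: 2.07
eef_pos: [0.4637, 0.3255, 0.2201]
ee_rot: [[-0.966, 0.257, -0.001], [0.257, 0.966, 0.0], [0.001, -0.0, -1.0]]
ft_force: [-0.8, -0.3, 0.1]
opening: 0.0852
finger_force: 0.0
```

Run:
```python
from h import *
to(.4645,.325,.146)
s=robot.camera("scene");save(s,"s1.png",(240,60,400,220),4)
```

```text
t 2.07 pos [0.4637 0.3255 0.2201] yaw(tool x) 165.08 F [-0.8 -0.3  0.1] op 0.0852 ff 0.0
shift [-1.  -0.3 74.1] turn None q6 43.5
```

View pics/s1.png

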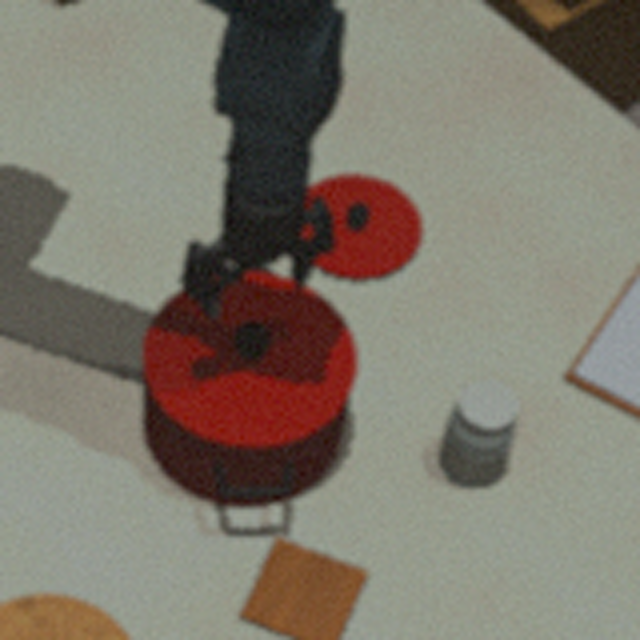

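The crop shows the open gripper above the knob (crop 250,340) of the larger lid on the pot. The small look-alike lid lies at crop (360,225), so I go down on the larger one.

Emit:
servo_tool(
  motion=[
    [-1,0,15,0,0,0,1],
    [-1,0,35,0,0,0,1],
    [-1,0,55,0,0,0,1],
    [-1,0,68,0,0,0,1],
    [-1,0,74,0,0,0,1],
    [-1,0,74,0,0,0,1],
    [-1,0,74,0,0,0,-0.3],
    [-1,0,74,0,0,0,-0.6],
    [-1,0,74,0,0,0,-0.8],
    [-1,0,74,0,0,0,-1],
    [-1,0,74,0,0,0,-1],
    [-1,0,74,0,0,0,-1],
    [-1,0,74,0,0,0,-1],
  ],
)

```text
time_s: 3.2
eef_pos: [0.4665, 0.3259, 0.1478]
ee_rot: [[-0.966, 0.258, 0.002], [0.258, 0.966, 0.003], [-0.002, 0.003, -1.0]]
ft_force: [0.4, 1.9, 4.6]
opening: 0.0348
finger_force: 49.9
```

Emit:
servo_tool(
  motion=[
    [0,0,-3,0,0,0,-1],
    [0,0,-8,0,0,0,-1],
    [0,0,-16,0,0,0,-1],
    [0,0,-30,0,0,0,-1],
    [0,0,-50,0,0,0,-1],
    [0,0,-70,0,0,0,-1],
    [0,0,-85,0,0,0,-1],
    [0,0,-90,0,0,0,-1],
    [0,0,-90,0,0,0,-1],
    [0,0,-90,0,0,0,-1],
  ],
)

```text
time_s: 4.03
eef_pos: [0.4653, 0.3248, 0.2357]
ee_rot: [[-0.966, 0.258, -0.001], [0.258, 0.966, -0.0], [0.001, -0.001, -1.0]]
ft_force: [0.1, 0.6, -5.3]
opening: 0.0342
finger_force: 50.5
```

Run:
```python
from h import *
t=robot.camera("top");s=robot.camera("scene");save(t,"t2.png",(110,120,430,300),2.5)
hsv=cv2.cvtColor(t,cv2.COLOR_RGB2HSV);H,S,V=cv2.split(hsv)
seg("top","trivet",.012,1);seg("scene","trivet",.012,1);seg("scene","tile",.008,1)
to(.5737,-.0195,.236)
```

```text
scene trivet 0.79 rect [249.4 231.4  51.5  44.6] cen 251.0 230.3 xy [ 0.5779 -0.0192] box [ 0.5784 -0.0198] [45. 48.] 90.0 1761
scene tile 0.86 rect [317.4 209.   30.8  31.6] cen 315.9 208.5 xy [0.6614 0.2411] box [0.6604 0.2413] [24.9 22.3] 23.2 531
t 4.28 pos [0.4649 0.3246 0.2351] yaw(tool x) 165.05 F [ 0.4 -0.5 -4.7] op 0.0347 ff 50.511361956596375
shift [-193.9 -304.4   -0.7] turn None q6 43.5
```

View pics/t2.png

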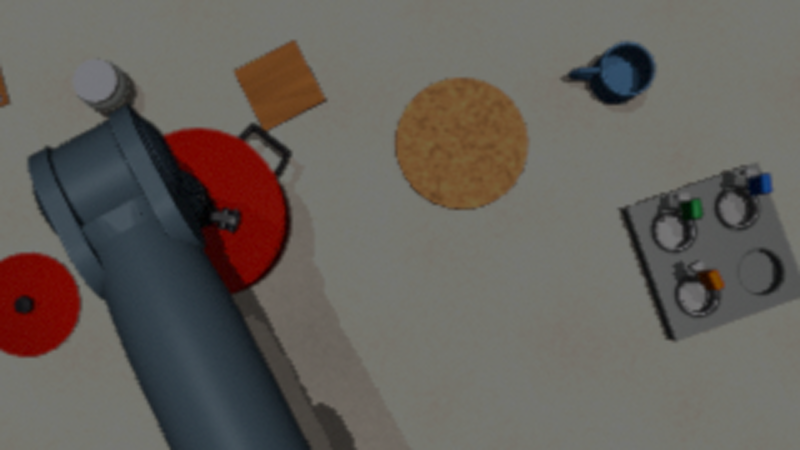

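The top crop shows the lid raised on the gripper, the trivet at crop (461,143) and the tile at (281,85), with the way between them clear.

Emit:
servo_tool(
  motion=[
    [-10,-15,0,0,0,0,-1],
    [-25,-39,0,0,0,0,-1],
    [-42,-66,0,0,0,0,-1],
    [-60,-93,0,0,0,0,-1],
    [-78,-121,0,0,0,0,-1],
    [-95,-149,0,0,0,0,-1],
    [-113,-176,0,0,0,0,-1],
    [-130,-203,0,0,0,0,-1],
    [-148,-230,0,0,0,0,-1],
    [-165,-257,0,0,0,0,-1],
    [-180,-281,0,0,0,0,-1],
    [-190,-296,0,0,0,0,-1],
    [-195,-304,0,0,0,0,-1],
    [-195,-304,30,0,0,0,-1],
    [-195,-304,60,0,0,0,-1],
    [-195,-304,90,0,0,0,-1],
    [-195,-304,115,0,0,0,-1],
    [-195,-304,130,0,0,0,-1],
    [-195,-304,130,0,0,0,-1],
  ],
)

```text
time_s: 5.87
eef_pos: [0.5716, -0.0177, 0.1018]
ee_rot: [[-0.966, 0.257, -0.009], [0.257, 0.966, 0.002], [0.009, -0.0, -1.0]]
ft_force: [-1.3, -0.3, -4.1]
opening: 0.0345
finger_force: 50.7
```

Run:
```python
from h import *
t=robot.camera("top")
hsv=cv2.cvtColor(t,cv2.COLOR_RGB2HSV);H,S,V=cv2.split(hsv)
save(t,"t3.png",(110,120,430,300),2.5)
s=robot.camera("scene");save(s,"s3.png",(200,90,380,280),3)
to(.575,-.0195,.048)
```

```text
t 5.97 pos [ 0.5748 -0.0183  0.1059] yaw(tool x) 165.1 F [ 1.   0.5 -3.8] op 0.0346 ff 50.71664750576019
shift [-0.6 -1.1 57.9] turn None q6 6.7
```

View pics/s3.png

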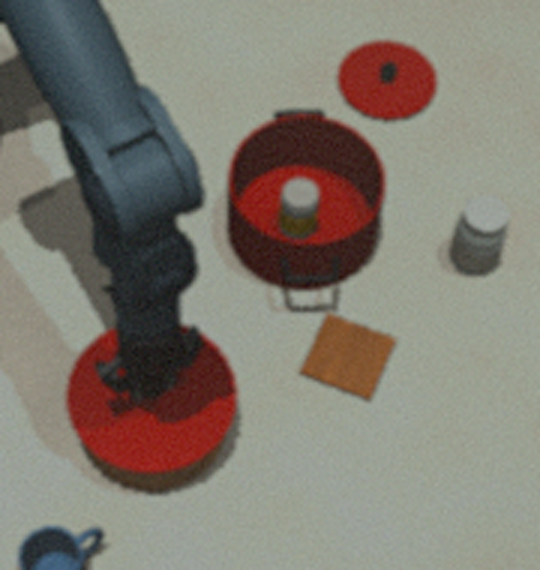

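View pics/t3.png

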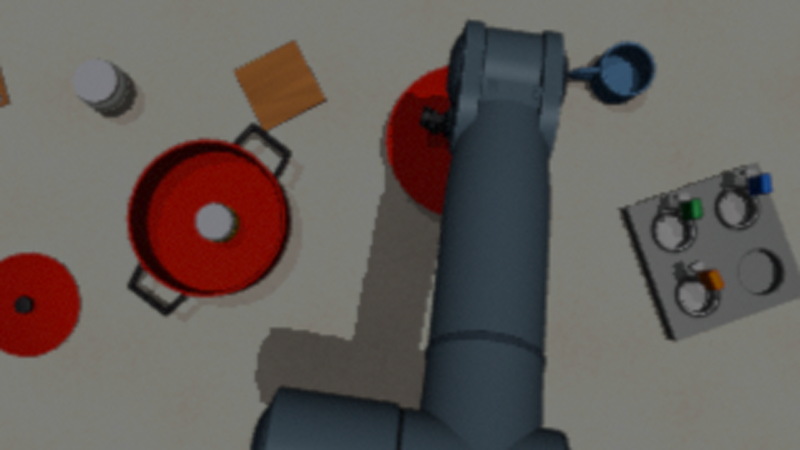

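The pictures show the lid over the trivet, the tin near the middle of the pot (top crop 215,221) and all three ladles in place. I lower the lid.

Emit:
servo_tool(
  motion=[
    [-1,-1,15,0,0,0,-1],
    [-1,-1,30,0,0,0,-1],
    [-1,-1,42,0,0,0,-1],
    [-1,-1,50,0,0,0,-1],
    [-1,-1,54,0,0,0,-1],
    [-1,-1,56,0,0,0,-1],
    [-1,-1,57,0,0,0,-1],
    [-1,-1,58,0,0,0,-1],
    [-1,-1,58,0,0,0,-1],
    [-1,-1,58,0,0,0,-1],
  ],
)

```text
time_s: 6.8
eef_pos: [0.5767, -0.0203, 0.0488]
ee_rot: [[-0.966, 0.258, 0.001], [0.258, 0.966, -0.0], [-0.001, 0.0, -1.0]]
ft_force: [0.3, -0.1, -5.4]
opening: 0.0347
finger_force: 50.9
```

Emit:
servo_tool(
  motion=[
    [0,0,1,0,0,0,-1],
    [0,0,2,0,0,0,-1],
    [0,0,3,0,0,0,-1],
    [0,0,3,0,0,0,-1],
    [0,0,3,0,0,0,-1],
  ],
)

```text
time_s: 7.22
eef_pos: [0.5768, -0.0204, 0.0478]
ee_rot: [[-0.966, 0.258, 0.002], [0.258, 0.966, -0.0], [-0.002, 0.0, -1.0]]
ft_force: [-5.3, 0.8, 12.0]
opening: 0.0345
finger_force: 52.6
```

Emit:
servo_tool(
  motion=[
    [0,0,1,0,0,0,-0.5],
    [0,0,0,0,0,0,0],
    [0,0,0,0,0,0,0.5],
    [0,0,0,0,0,0,1],
    [0,0,0,0,0,0,1],
    [0,0,0,0,0,0,1],
    [0,0,-20,0,0,0,1],
    [0,0,-50,0,0,0,1],
    [0,0,-90,0,0,0,1],
    [0,0,-130,0,0,0,1],
    [0,0,-150,0,0,0,1],
    [40,60,-150,0,0,0,1],
    [60,94,-150,0,0,0,1],
    [82,128,-150,0,0,0,1],
    [104,162,-150,0,0,0,1],
    [104,162,-150,0,0,0,1],
  ],
)

```text
time_s: 8.55
eef_pos: [0.5159, 0.1662, 0.1952]
ee_rot: [[-0.967, 0.256, -0.001], [0.256, 0.967, 0.001], [0.001, 0.001, -1.0]]
ft_force: [0.8, -0.7, -0.0]
opening: 0.0852
finger_force: 0.0
```

```bash
cat >> h.py <<'E'
def fit(cam,mask,box,z,name):
    m=np.zeros(mask.shape,np.uint8);x0,y0,x1,y1=box;m[y0:y1,x0:x1]=mask[y0:y1,x0:x1]
    c=max(cv2.findContours(m,cv2.RETR_EXTERNAL,cv2.CHAIN_APPROX_NONE)[0],key=cv2.contourArea)
    e=cv2.fitEllipse(cv2.convexHull(c));p=at(cam,*e[0],z);print(name,np.round(e[0],1),np.round(e[1],1),np.round(p,4));return p
E
python3 - <<'E'
from h import *
t=robot.camera("top");s=robot.camera("scene")
for cam,im,b1,b2 in(("top",t,(155,160,235,250),(260,140,330,215)),("scene",s,(265,120,335,190),(215,190,285,265))):
    H,S,V=cv2.split(cv2.cvtColor(im,cv2.COLOR_RGB2HSV));red=((H<8)|(H>172))&(S>130)
    if cam=="top":fit(cam,red,b1,.12,"pot");P=fit(cam,(V>90)&(S<90),(175,190,215,225),.086,"tin")
    fit(cam,red,b2,.026,"lid")
seg("top","tin",.086,1);seg("scene","tin",.05,1);seg("top","tile",.008,1);seg("top","trivet",.012,1)
to(*P,.2)
E
```

```text
pot [191.4 207.4] [61.1 64. ] [0.4614 0.3287]
tin [194.9 208.1] [13.5 14.2] [0.4608 0.3218]
lid [294.5 176.4] [59.4 59.6] [ 0.5748 -0.0199]
lid [250.7 229.6] [49.6 54.4] [ 0.5805 -0.0222]
top tin 0.78 rect [197.9 207.4  19.   18.7] cen 196.5 208.8 xy [0.4583 0.3167] box [0.4577 0.3165] [16. 17.] 90.0 236
scene tin 0.57 rect [298.6 159.7  12.6  16.8] cen 300.5 160.7 xy [0.4705 0.3219] box [0.4634 0.3226] [17. 11.] 90.0 141
top tile 0.79 rect [219.6 145.9  30.2  14.6] cen 219.5 145.4 xy [0.6897 0.247 ] box [0.6835 0.2521] [12.1 27.1] 66.0 251
t 8.85 pos [0.5179 0.1623 0.1952] yaw(tool x) 165.0 F [ 0.1 -0.1  1.3] op 0.0855 ff 0.0
shift [ 96.5 139.3  -4.9] turn None q6 25.7
```

Emit:
servo_tool(
  motion=[
    [15,20,0,0,0,0,1],
    [40,57,0,0,0,0,1],
    [63,90,0,0,0,0,1],
    [85,123,0,0,0,0,1],
    [96,139,0,0,0,0,1],
    [97,139,10,0,0,0,1],
    [97,139,40,0,0,0,1],
    [97,139,70,0,0,0,1],
    [97,139,95,0,0,0,1],
    [97,139,115,0,0,0,1],
    [97,139,128,0,0,0,1],
    [97,139,132,0,0,0,1],
    [97,139,132,0,0,0,0.5],
    [97,139,132,0,0,0,0],
    [97,139,132,0,0,0,-0.5],
    [97,139,132,0,0,0,-0.5],
    [97,139,132,0,0,0,-1],
    [97,139,132,0,0,0,-1],
    [97,139,132,0,0,0,-1],
  ],
)

```text
time_s: 10.43
eef_pos: [0.461, 0.3224, 0.0649]
ee_rot: [[-0.966, 0.258, 0.003], [0.258, 0.966, 0.0], [-0.003, 0.001, -1.0]]
ft_force: [-0.3, -2.3, 6.2]
opening: 0.0501
finger_force: 52.7
```

Emit:
servo_tool(
  motion=[
    [0,0,-5,0,0,0,-1],
    [0,0,-15,0,0,0,-1],
    [0,0,-35,0,0,0,-1],
    [0,0,-60,0,0,0,-1],
    [0,0,-90,0,0,0,-1],
    [0,0,-115,0,0,0,-1],
    [0,0,-135,0,0,0,-1],
    [0,0,-145,0,0,0,-1],
    [0,0,-145,0,0,0,-1],
  ],
)

```text
time_s: 11.18
eef_pos: [0.461, 0.3234, 0.2114]
ee_rot: [[-0.966, 0.258, 0.005], [0.258, 0.966, 0.003], [-0.004, 0.004, -1.0]]
ft_force: [0.4, 0.9, -2.7]
opening: 0.0506
finger_force: 52.5
```

Run:
```python
from h import *
to(.6605,.2397,.21)
```

```text
t 11.18 pos [0.461  0.3234 0.2114] yaw(tool x) 165.07 F [ 0.4  0.9 -2.7] op 0.0506 ff 52.5043053785339
shift [-214.3  -29.6    2. ] turn None q6 43.5
```

Emit:
servo_tool(
  motion=[
    [-10,-2,0,0,0,0,-1],
    [-30,-4,0,0,0,0,-1],
    [-60,-8,0,0,0,0,-1],
    [-90,-12,0,0,0,0,-1],
    [-120,-17,0,0,0,0,-1],
    [-150,-21,0,0,0,0,-1],
    [-180,-25,0,0,0,0,-1],
    [-200,-28,0,0,0,0,-1],
    [-214,-30,0,0,0,0,-1],
    [-214,-30,0,0,0,0,-1],
    [-214,-30,30,0,0,0,-1],
    [-214,-30,60,0,0,0,-1],
    [-214,-30,90,0,0,0,-1],
    [-214,-30,115,0,0,0,-1],
    [-214,-30,128,0,0,0,-1],
    [-214,-30,134,0,0,0,-1],
    [-214,-30,134,0,0,0,-1],
    [-214,-30,134,0,0,0,-1],
  ],
)

```text
time_s: 12.68
eef_pos: [0.6583, 0.2383, 0.074]
ee_rot: [[-0.966, 0.258, -0.001], [0.258, 0.966, -0.0], [0.001, -0.0, -1.0]]
ft_force: [-0.8, 0.2, -2.0]
opening: 0.05
finger_force: 52.5
```

Run:
```python
from h import *
to(.6605,.2397,.0665)
robot.camera("scene");seg("scene","tile",.008,1);
```

```text
t 12.68 pos [0.6583 0.2383 0.074 ] yaw(tool x) 165.07 F [-0.8  0.2 -2. ] op 0.05 ff 52.47646663337946
shift [-1.8  2.   7.5] turn None q6 29.6
scene tile 0.67 rect [317.5 212.4  34.7  21.9] cen 316.7 211.6 xy [0.674  0.2344] box [0.6611 0.2414] [27.  21.7] 16.7 321
```

Emit:
servo_tool(
  motion=[
    [-2,2,3,0,0,0,-1],
    [-2,2,5,0,0,0,-1],
    [-2,2,6,0,0,0,-1],
    [-2,2,7,0,0,0,-1],
    [-2,2,7,0,0,0,-1],
    [-2,2,7,0,0,0,-1],
  ],
)

```text
time_s: 13.28
eef_pos: [0.661, 0.2396, 0.0672]
ee_rot: [[-0.966, 0.258, -0.0], [0.258, 0.966, 0.0], [0.0, -0.0, -1.0]]
ft_force: [1.0, -0.7, -2.4]
opening: 0.0502
finger_force: 52.5
```

Emit:
servo_tool(
  motion=[
    [0,0,1,0,0,0,-1],
    [0,0,1.5,0,0,0,-1],
    [0,0,1.5,0,0,0,-1],
    [0,0,1.5,0,0,0,-1],
  ],
)

```text
time_s: 13.62
eef_pos: [0.6614, 0.2396, 0.067]
ee_rot: [[-0.966, 0.258, 0.001], [0.258, 0.966, 0.0], [-0.001, 0.0, -1.0]]
ft_force: [-2.7, -1.7, 5.7]
opening: 0.0503
finger_force: 53.1
```

Emit:
servo_tool(
  motion=[
    [0,0,1.5,0,0,0,-0.2],
    [0,0,1.5,0,0,0,0.3],
    [0,0,1,0,0,0,0.7],
    [0,0,0,0,0,0,1],
    [0,0,0,0,0,0,1],
    [0,0,0,0,0,0,1],
    [0,0,-15,0,0,0,1],
    [0,0,-40,0,0,0,1],
    [0,0,-75,0,0,0,1],
    [0,0,-115,0,0,0,1],
    [0,0,-150,0,0,0,1],
    [0,0,-160,0,0,0,1],
    [20,-30,-160,0,0,0,1],
    [30,-70,-160,0,0,0,1],
    [40,-110,-160,0,0,0,1],
    [50,-150,-160,0,0,0,1],
    [60,-190,-160,0,0,0,1],
    [70,-230,-160,0,0,0,1],
    [70,-250,-160,0,0,0,1],
    [70,-250,-160,0,0,0,1],
  ],
)

```text
time_s: 15.28
eef_pos: [0.5273, 0.0127, 0.226]
ee_rot: [[-0.965, 0.263, -0.001], [0.263, 0.965, -0.001], [0.0, -0.001, -1.0]]
ft_force: [0.1, 0.4, 0.1]
opening: 0.0853
finger_force: 0.0
```

Run:
```python
from h import *
t=robot.camera("top");s=robot.camera("scene")
for cam,im,b1,b2 in(("top",t,(155,160,235,250),(260,140,330,215)),("scene",s,(265,120,335,190),(215,190,285,265))):
    H,S,V=cv2.split(cv2.cvtColor(im,cv2.COLOR_RGB2HSV));red=((H<8)|(H>172))&(S>130)
    fit(cam,red,b1,.12,"pot")
seg("top","tin",.088,1);seg("scene","tin",.05,1);seg("top","tile",.008,1)
# composite view: pot+tile top, insert top, scene
def c(im,b,k):return cv2.resize(cv2.cvtColor(im[b[1]:b[3],b[0]:b[2]],cv2.COLOR_RGB2BGR),None,fx=k,fy=k,interpolation=cv2.INTER_CUBIC)
a=c(t,(150,130,250,255),4);b=c(s,(260,120,340,220),5)
h=max(a.shape[0],b.shape[0]);o=np.zeros((h,a.shape[1]+b.shape[1],3),np.uint8);o[:a.shape[0],:a.shape[1]]=a;o[:b.shape[0],a.shape[1]:]=b
cv2.imwrite("pics/c4.png",o);obs()
```

```text
pot [192.7 207.1] [63.2 64.5] [0.4624 0.3245]
pot [300.3 155.1] [51.1 57.4] [0.483  0.3048]
top tin 0.47 rect [221.3 150.2  13.8  18.3] cen 220.8 151.0 xy [0.6549 0.2356] box [0.6549 0.2365] [16. 15.] 90.0 222
scene tin 0.75 rect [315.5 203.7  14.6  21.3] cen 317.1 203.4 xy [0.662 0.242] box [0.6623 0.2413] [19. 14.] 90.0 245
top tile 0.8 rect [221.4 154.4  39.7  37.5] cen 221.5 155.0 xy [0.6549 0.2399] box [0.6584 0.2397] [27.3 27.7] 63.4 514
t 15.53 pos [0.5296 0.0171 0.2257] yaw(tool x) 165.14 F [ 0.1 -1.   0.5] op 0.0854 ff 0.0
```

View pics/c4.png

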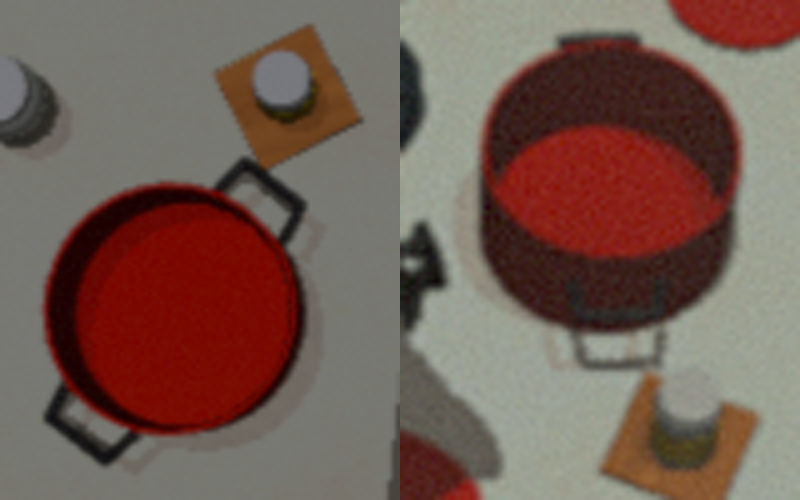

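The crop shows the tin standing in the middle of the tile, the pot empty with its handles at about -42° and 138° in the world frame, and the jar unmoved. Next come the ladles: green to 80°, orange to -80° and blue to 0°.

Run:
```python
from h import *
to(.4710,-.3064,.235,187)
im=robot.camera("top");H,S,V=cv2.split(cv2.cvtColor(im,cv2.COLOR_RGB2HSV))
yy,xx=np.mgrid[:384,:512]
for n,lo,hi in(("orange",5,20),("green",45,85),("blue",100,125)):
    m=(H>=lo)&(H<=hi)&(S>120)&(xx>345)&(xx<445)&(yy>170)&(yy<270);m&=V>.6*V[m].max()
    v,u=np.nonzero(m);P=np.array([at("top",a,b,.167) for a,b in zip(u,v)]);w,E=np.linalg.eigh(np.cov(P.T));e=E[:,1]*np.sign(E[0,1])
    print(n,len(u),P.mean(0).round(4),"yaw",np.degrees(np.arctan2(e[1],e[0])).round(1),np.sqrt(12*w)*1000)
```

```text
t 15.53 pos [0.5296 0.0171 0.2257] yaw(tool x) 165.14 F [ 0.1 -1.   0.5] op 0.0854 ff 0.0
shift [ -26.3 -327.7   -9.4] turn -21.9 q6 9.8
orange 33 [ 0.3806 -0.3287] yaw 22.7 [12.9680878  25.25559245]
green 25 [ 0.4707 -0.3063] yaw 5.9 [11.54081476 22.2770828 ]
blue 22 [ 0.5029 -0.396 ] yaw 0.6 [10.15462942 22.7193445 ]
```

Emit:
servo_tool(
  motion=[
    [-1,-15,0,0,0,-2,0],
    [-3,-40,0,0,0,-5,0],
    [-6,-70,-3,0,0,-8,0],
    [-8,-100,-5,0,0,-11,0],
    [-11,-133,-7,0,0,-14,0],
    [-13,-166,-9,0,0,-17,0],
    [-16,-200,-9,0,0,-20,0],
    [-18,-233,-9,0,0,-21,0],
    [-21,-266,-9,0,0,-21,0],
    [-24,-296,-9,0,0,-21,0],
    [-26,-318,-9,0,0,-21,0],
    [-26,-328,-9,0,0,-21,0],
    [-26,-328,-9,0,0,-21,0],
    [-26,-328,-9,0,0,-21,0],
  ],
)

```text
time_s: 16.75
eef_pos: [0.47, -0.3065, 0.2345]
ee_rot: [[-0.994, -0.106, -0.0], [-0.106, 0.994, 0.001], [-0.0, 0.001, -1.0]]
ft_force: [-1.0, 1.3, 0.1]
opening: 0.0427
finger_force: 0.0
```

Run:
```python
from h import *
to(.4708,-.3064,.1345,186)
```

```text
t 16.75 pos [ 0.47   -0.3065  0.2345] yaw(tool x) -173.91 F [-1.   1.3  0.1] op 0.0427 ff 0.0
shift [ -0.8  -0.1 100. ] turn 0.1 q6 -45.7
```

Emit:
servo_tool(
  motion=[
    [0,0,15,0,0,0,0],
    [0,0,40,0,0,0,0],
    [0,0,65,0,0,0,0],
    [0,0,85,0,0,0,0],
    [0,0,96,0,0,0,0],
    [0,0,100,0,0,0,0],
    [0,0,100,0,0,0,0],
    [0,0,100,0,0,0,-0.5],
    [0,0,100,0,0,0,-0.8],
    [0,0,100,0,0,0,-1],
    [0,0,100,0,0,0,-1],
    [0,0,100,0,0,0,-1],
  ],
  newtons=40,
)

```text
time_s: 17.75
eef_pos: [0.4705, -0.3076, 0.1361]
ee_rot: [[-0.994, -0.106, 0.002], [-0.106, 0.994, -0.001], [-0.002, -0.001, -1.0]]
ft_force: [0.5, 1.6, 4.9]
opening: 0.0133
finger_force: 42.7
```

Emit:
servo_tool(
  motion=[
    [0,0,-5,0,0,0,-1],
    [0,0,-15,0,0,0,-1],
    [0,0,-35,0,0,0,-1],
    [0,0,-60,0,0,0,-1],
    [0,0,-90,0,0,0,-1],
    [0,0,-120,0,0,0,-1],
    [0,0,-150,0,0,0,-1],
    [0,0,-175,0,0,0,-1],
    [0,0,-185,0,0,0,-1],
    [0,0,-185,0,0,0,-1],
    [0,0,-185,0,0,0,-1],
  ],
)

```text
time_s: 18.67
eef_pos: [0.4697, -0.3078, 0.3203]
ee_rot: [[-0.994, -0.105, 0.001], [-0.105, 0.994, -0.001], [-0.001, -0.001, -1.0]]
ft_force: [-0.3, 0.4, -1.5]
opening: 0.0137
finger_force: 41.8
```

Run:
```python
from h import *
C=np.array([.463,.3237])
for a in(80,0,-80):
    e=np.array([np.cos(np.radians(a)),np.sin(np.radians(a))]);p=C+e*(.1025-.035+.0245);print(a);to(*p,.32,a+180)
s=robot.camera("scene");t=robot.camera("top")
def c(im,b,k):return cv2.resize(cv2.cvtColor(im[b[1]:b[3],b[0]:b[2]],cv2.COLOR_RGB2BGR),None,fx=k,fy=k,interpolation=cv2.INTER_CUBIC)
a=c(s,(100,130,230,290),3)
cv2.imwrite("pics/s5.png",a)
```

```text
80
t 18.67 pos [ 0.4697 -0.3078  0.3203] yaw(tool x) -173.96 F [-0.3  0.4 -1.5] op 0.0137 ff 41.766842007637024
shift [-8.520e+01  7.172e+02 -4.000e-01] turn -74.0 q6 -45.7
0
t 18.67 pos [ 0.4697 -0.3078  0.3203] yaw(tool x) -173.96 F [-0.3  0.4 -1.5] op 0.0137 ff 41.766842007637024
shift [-1.513e+02  6.191e+02 -2.000e-01] turn 6.0 q6 -45.7
-80
t 18.67 pos [ 0.4697 -0.3078  0.3203] yaw(tool x) -173.96 F [-0.3  0.4 -1.5] op 0.0137 ff 41.766842007637024
shift [-6.62e+01  5.37e+02 -2.00e-01] turn 86.0 q6 -45.7
```

View pics/s5.png

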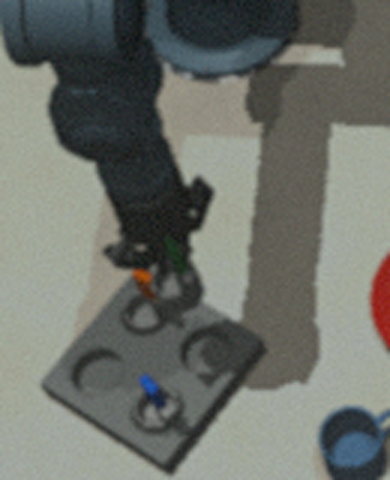

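The crop shows the green ladle lifted upright in the gripper (crop 175,280), with orange and blue still seated.

Emit:
servo_tool(
  motion=[
    [-1,10,0,0,0,-1,-1],
    [-3,30,0,0,0,-3,-1],
    [-7,62,0,0,0,-6,-1],
    [-12,100,0,0,0,-10,-1],
    [-16,138,0,0,0,-14,-1],
    [-21,176,0,0,0,-18,-1],
    [-25,214,0,0,0,-22,-1],
    [-30,252,0,0,0,-26,-1],
    [-34,290,0,0,0,-30,-1],
    [-39,328,0,0,0,-34,-1],
    [-43,366,0,0,0,-38,-1],
    [-48,404,0,0,0,-42,-1],
    [-52,442,0,0,0,-46,-1],
    [-57,480,0,0,0,-50,-1],
    [-62,520,0,0,0,-54,-1],
    [-67,560,0,0,0,-58,-1],
    [-71,600,0,0,0,-62,-1],
    [-76,640,0,0,0,-66,-1],
    [-80,675,0,0,0,-70,-1],
    [-83,700,0,0,0,-73,-1],
  ],
)

```text
time_s: 20.43
eef_pos: [0.4762, 0.4006, 0.318]
ee_rot: [[-0.183, -0.983, -0.003], [-0.983, 0.183, -0.0], [0.001, 0.003, -1.0]]
ft_force: [1.1, 0.2, -1.1]
opening: 0.0133
finger_force: 41.7
```

Emit:
servo_tool(
  motion=[
    [0,0,0,0,0,0,-1],
    [0,0,0,0,0,0,-1],
    [0,0,0,0,0,0,-1],
  ],
)

```text
time_s: 20.68
eef_pos: [0.4774, 0.3969, 0.3189]
ee_rot: [[-0.19, -0.982, -0.002], [-0.982, 0.19, -0.002], [0.002, 0.001, -1.0]]
ft_force: [0.6, -0.3, -1.3]
opening: 0.0135
finger_force: 41.7
```

```bash
cat >> h.py <<'E'
def potfit():
    im=robot.camera("top");H,S,V=cv2.split(cv2.cvtColor(im,cv2.COLOR_RGB2HSV));red=((H<8)|(H>172))&(S>110)
    m=np.zeros(H.shape,np.uint8);m[155:260,145:245]=red[155:260,145:245]
    v,u=np.nonzero(m)
    P=np.array([at("top",a,b,.12) for a,b in zip(u,v)],np.float32)
    # outer rim: robust circle of known radius by best overlap of the rim ring
    best=None
    im2=im
    from scipy.optimize import least_squares
    h=cv2.convexHull(P.reshape(-1,1,2))[:,0]
    r=least_squares(lambda c:np.hypot(*(h-c).T)-.105,h.mean(0),loss="soft_l1",f_scale=.003);print("pot",r.x.round(4),"resid",(np.abs(r.fun)*1000).round(1).max());return im,r.x
def hang(a,z=.32,C=(.463,.3237)):
    e=np.array([np.cos(np.radians(a)),np.sin(np.radians(a))]);to(*(np.array(C)+e*.092),z,a+180)
E
python3 - <<'E'
from h import *
im,C=potfit();hang(80);s=robot.camera("scene")
def c(im,b,k):return cv2.resize(cv2.cvtColor(im[b[1]:b[3],b[0]:b[2]],cv2.COLOR_RGB2BGR),None,fx=k,fy=k,interpolation=cv2.INTER_CUBIC)
a=c(s,(250,60,350,200),4);b=c(im,(140,130,240,270),4);cv2.imwrite("pics/s6.png",np.hstack([a,b]))
E
```

```text
pot [0.4641 0.324 ] resid 17.4
t 20.73 pos [0.4777 0.3965 0.3193] yaw(tool x) -100.98 F [ 0.2  0.  -0.8] op 0.0136 ff 41.73053562641144
shift [-17.7   2.2  -0.7] turn -1.0 q6 -45.2
```

View pics/s6.png

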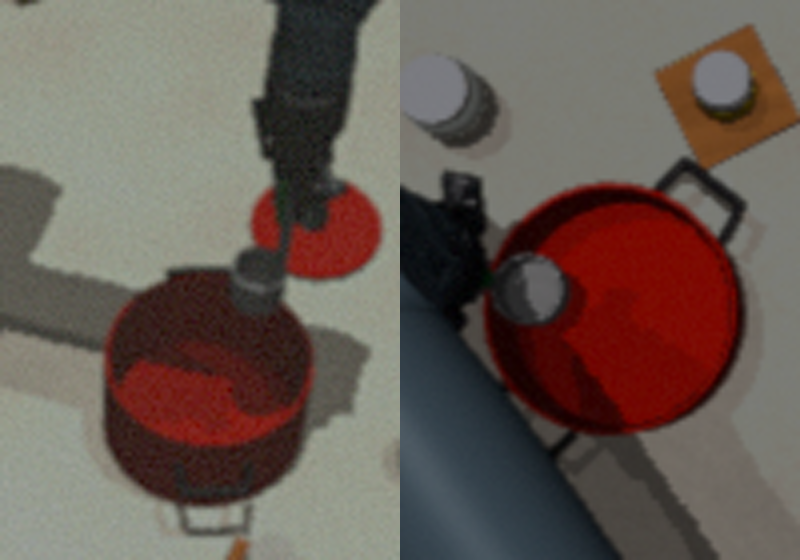

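Run:
```python
from h import *
print(at("top",172.5,202.2,.236))
hang(80,.25,(.4637,.3239))
```

```text
[0.4716458  0.36848484]
t 20.78 pos [0.478  0.3962 0.3197] yaw(tool x) -101.01 F [ 0.4  0.7 -1.1] op 0.0135 ff 41.73043727874756
shift [-18.3   1.8  69.7] turn -1.0 q6 -45.2
```

Emit:
servo_tool(
  motion=[
    [-6,1,0,0,0,-1,-1],
    [-14,2,0,0,0,-1,-1],
    [-20,2,0,0,0,-1,-1],
    [-20,2,20,0,0,-1,-1],
    [-20,2,45,0,0,-1,-1],
    [-20,2,70,0,0,-1,-1],
    [-20,2,95,0,0,-1,-1],
    [-20,2,115,0,0,-1,-1],
    [-20,2,130,0,0,-1,-1],
    [-20,2,135,0,0,-1,-1],
    [-20,2,135,0,0,-1,-1],
    [-20,2,135,0,0,-1,-1],
    [-20,2,135,0,0,-1,-1],
  ],
)

```text
time_s: 21.87
eef_pos: [0.481, 0.4181, 0.1864]
ee_rot: [[-0.173, -0.985, 0.002], [-0.985, 0.173, 0.002], [-0.002, -0.002, -1.0]]
ft_force: [-0.1, 0.6, -1.5]
opening: 0.0137
finger_force: 41.7
```

Run:
```python
from h import *
hang(80,.149,(.4637,.3239));s=robot.camera("scene");im=robot.camera("top")
def c(im,b,k):return cv2.resize(cv2.cvtColor(im[b[1]:b[3],b[0]:b[2]],cv2.COLOR_RGB2BGR),None,fx=k,fy=k,interpolation=cv2.INTER_CUBIC)
a=c(s,(270,90,340,170),7);b=c(im,(150,170,190,250),7)[:560];cv2.imwrite("pics/s7.png",np.hstack([a,b]))
```

```text
t 21.87 pos [0.481  0.4181 0.1864] yaw(tool x) -99.94 F [-0.1  0.6 -1.5] op 0.0137 ff 41.67766749858856
shift [ 3.9  0.7 37.4] turn 0.1 q6 -44.8
```

View pics/s7.png

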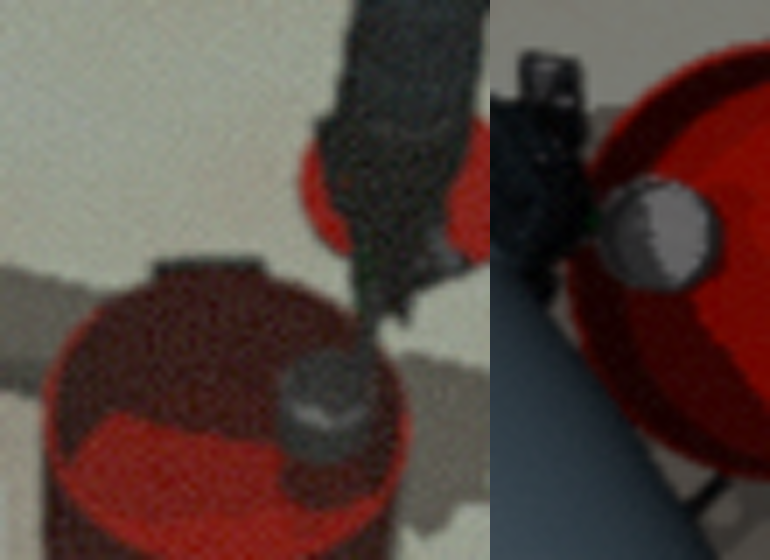

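Run:
```python
from h import *
p=at("top",174.4,203.1,.102);q=at("top",174.4,203.1,.085);C=np.array([.4637,.3239]);print(p,np.hypot(*(p-C)),np.hypot(*(q-C)))
e=np.r_[np.cos(np.radians(80)),np.sin(np.radians(80))]
for r,n in((.0405,"cup inner"),(.0675,"c"),(.0945,"outer"),(.105,"rim outer"),(.1,"rim in")):print(n,pix("top",[*(C+e*r),.12 if "rim" in n else .102]))
```

```text
[0.47686296 0.38821916] 0.06565224651155989 0.06902883485721267
cup inner [181.70165222 204.91555772]
c [173.74732099 203.53347538]
outer [165.79726158 202.15213528]
rim outer [161.52544033 201.27543075]
rim in [163.01527561 201.5342861 ]
```

The crop shows the cup inside the mouth near the wall (top crop 661,232), at about the right radius. I lower the hook onto the rim.

Emit:
servo_tool(
  motion=[
    [1,0,6,0,0,0,-1],
    [1,0,14,0,0,0,-1],
    [1,0,22,0,0,0,-1],
    [1,0,28,0,0,0,-1],
    [1,0,32,0,0,0,-1],
    [1,0,35,0,0,0,-1],
    [1,0,36,0,0,0,-1],
    [1,0,36,0,0,0,-1],
    [1,0,36,0,0,0,-1],
  ],
)

```text
time_s: 22.72
eef_pos: [0.4798, 0.4163, 0.1491]
ee_rot: [[-0.173, -0.985, -0.0], [-0.985, 0.173, 0.0], [-0.0, 0.0, -1.0]]
ft_force: [-1.6, -2.1, 1.3]
opening: 0.0137
finger_force: 42.0
```

Emit:
servo_tool(
  motion=[
    [0,0,0.5,0,0,0,-0.6],
    [0,0,0.5,0,0,0,-0.5],
    [0,0,0,0,0,0,-0.3],
    [0,0,0,0,0,0,-0.2],
    [0,0,0,0,0,0,-0.1],
    [0,0,0,0,0,0,0],
    [0,0,0,0,0,0,0],
    [0,0,-5,0,0,0,0],
    [0,0,-20,0,0,0,0],
    [0,0,-45,0,0,0,0],
    [0,0,-75,0,0,0,0],
    [0,0,-105,0,0,0,0],
    [0,0,-130,0,0,0,0],
    [0,0,-140,0,0,0,0],
    [0,0,-140,0,0,0,0],
  ],
)

```text
time_s: 23.97
eef_pos: [0.4813, 0.4174, 0.293]
ee_rot: [[-0.173, -0.985, 0.006], [-0.985, 0.173, 0.004], [-0.005, -0.005, -1.0]]
ft_force: [0.7, -0.3, -0.2]
opening: 0.0429
finger_force: 0.0
```

Run:
```python
from h import *
to(.3806,-.3290,.25,22.5+180)
```

```text
t 23.97 pos [0.4813 0.4174 0.293 ] yaw(tool x) -99.94 F [ 0.7 -0.3 -0.2] op 0.0429 ff 0.0
shift [752.8 -29.5  39.3] turn 57.6 q6 -44.8
```

Emit:
servo_tool(
  motion=[
    [10,0,0,0,0,1,0],
    [32,-1,1,0,0,3,0],
    [70,-3,2,0,0,6,0],
    [110,-4,3,0,0,9,0],
    [150,-6,4,0,0,12,0],
    [190,-7,5,0,0,15,0],
    [230,-9,6,0,0,18,0],
    [270,-11,7,0,0,21,0],
    [310,-12,8,0,0,24,0],
    [350,-14,9,0,0,27,0],
    [390,-15,10,0,0,30,0],
    [430,-17,12,0,0,33,0],
    [470,-18,14,0,0,36,0],
    [510,-20,17,0,0,39,0],
    [550,-22,20,0,0,42,0],
    [590,-23,24,0,0,45,0],
    [630,-25,28,0,0,48,0],
    [670,-26,32,0,0,51,0],
    [705,-28,36,0,0,54,0],
    [735,-29,39,0,0,57,0],
  ],
)

```text
time_s: 25.63
eef_pos: [0.3803, -0.3145, 0.2483]
ee_rot: [[-0.922, -0.388, -0.001], [-0.388, 0.922, 0.001], [0.001, 0.001, -1.0]]
ft_force: [1.1, -0.2, -0.2]
opening: 0.0426
finger_force: 0.0
```

Emit:
servo_tool(
  motion=[
    [0,0,0,0,0,0,0],
    [0,0,0,0,0,0,0],
  ],
)

```text
time_s: 25.8
eef_pos: [0.3806, -0.3132, 0.2483]
ee_rot: [[-0.921, -0.389, -0.002], [-0.389, 0.921, 0.002], [0.001, 0.003, -1.0]]
ft_force: [0.1, 1.1, -0.8]
opening: 0.0427
finger_force: 0.0
```

Run:
```python
from h import *
im,C=potfit();s=robot.camera("scene")
seg("top","ladle3",.14,2);seg("top","trivet",.012,1);seg("top","lid",.026,3)
def c(im,b,k):return cv2.resize(cv2.cvtColor(im[b[1]:b[3],b[0]:b[2]],cv2.COLOR_RGB2BGR),None,fx=k,fy=k,interpolation=cv2.INTER_CUBIC)
a=c(s,(260,100,345,200),5);b=c(im,(150,165,225,265),5);cv2.imwrite("pics/s8.png",np.hstack([a,b]))
to(.3806,-.3290,.1345,22.5+180)
```

```text
pot [0.4633 0.3247] resid 4.5
top ladle3 0.55 rect [388.  235.   11.3  17.2] cen 385.7 234.6 xy [ 0.3708 -0.3028] box [ 0.3726 -0.3031] [ 6.5 17.4] 19.7 59
top ladle3 0.53 rect [407.5 200.4  21.6  18.7] cen 406.4 199.5 xy [ 0.4843 -0.3734] box [ 0.4858 -0.3756] [15.6 25.5] 45.0 290
top lid 0.9 rect [295.6 177.9  63.2  60.5] cen 294.9 176.1 xy [ 0.5755 -0.0212] box [ 0.5742 -0.0216] [59. 58.] 90.0 2763
top lid 0.64 rect [116.9 241.1  41.2  42.6] cen 120.6 241.4 xy [0.3484 0.5879] box [0.3484 0.5876] [39.8 41.1] 63.4 1338
t 26.05 pos [ 0.3818 -0.3112  0.2498] yaw(tool x) -156.83 F [-0.   0.3  0.6] op 0.0428 ff 0.0
shift [  8.1 -15.9 115.3] turn 0.7 q6 -69.8
```

View pics/s8.png

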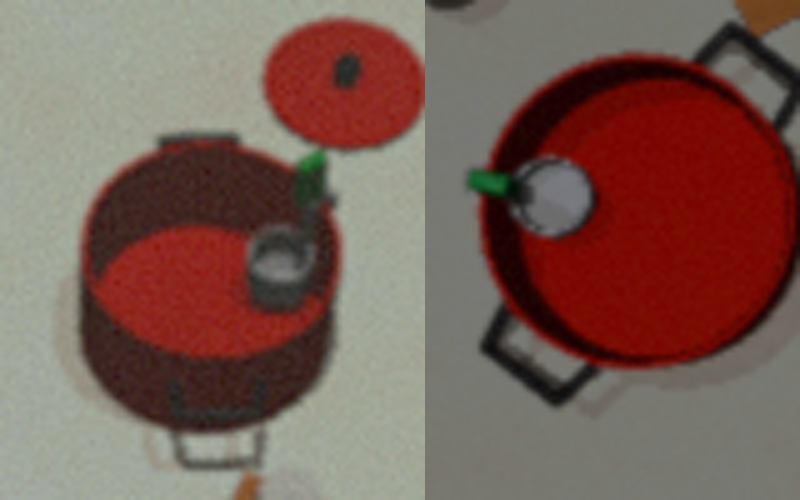

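The crop shows the green ladle hanging on the rim (top crop 545,195), cup inside and prong outside, with the pot unmoved. Next is the orange ladle.

Emit:
servo_tool(
  motion=[
    [4,-8,0,0,0,1,0],
    [8,-16,0,0,0,1,0],
    [8,-16,10,0,0,1,0],
    [8,-16,35,0,0,1,0],
    [8,-16,65,0,0,1,0],
    [8,-16,90,0,0,1,0],
    [8,-16,107,0,0,1,0],
    [8,-16,115,0,0,1,0],
    [8,-16,115,0,0,1,0],
    [8,-16,115,0,0,1,0],
    [8,-16,115,0,0,1,-0.5],
    [8,-16,115,0,0,1,-0.8],
    [8,-16,115,0,0,1,-1],
    [8,-16,115,0,0,1,-1],
    [8,-16,115,0,0,1,-1],
  ],
)

```text
time_s: 27.3
eef_pos: [0.3813, -0.3311, 0.1359]
ee_rot: [[-0.927, -0.376, 0.002], [-0.376, 0.927, -0.002], [-0.001, -0.002, -1.0]]
ft_force: [0.1, 0.3, 5.2]
opening: 0.0137
finger_force: 42.7
```

Emit:
servo_tool(
  motion=[
    [0,0,-5,0,0,0,-1],
    [0,0,-15,0,0,0,-1],
    [0,0,-35,0,0,0,-1],
    [0,0,-60,0,0,0,-1],
    [0,0,-90,0,0,0,-1],
    [0,0,-120,0,0,0,-1],
    [0,0,-150,0,0,0,-1],
    [0,0,-175,0,0,0,-1],
    [0,0,-185,0,0,0,-1],
    [0,0,-185,0,0,0,-1],
    [0,0,-185,0,0,0,-1],
  ],
)

```text
time_s: 28.22
eef_pos: [0.3806, -0.3305, 0.3202]
ee_rot: [[-0.927, -0.376, 0.001], [-0.376, 0.927, -0.001], [-0.0, -0.001, -1.0]]
ft_force: [0.1, -0.0, -2.0]
opening: 0.0137
finger_force: 42.0
```

Run:
```python
from h import *
robot.camera("scene");seg("scene","ladle2_grip",.31,2);print(pix("scene",[.3806,-.329,.3255]))
hang(-80,.32,(.4635,.3243));
```

```text
scene ladle2_grip 0.53 rect [136.9 210.7  16.4  23.8] cen 138.7 210.6 xy [ 0.4116 -0.3438] box [ 0.4051 -0.344 ] [22. 17.] 53.1 249
[136.57131859 199.37151504]
t 28.32 pos [ 0.38   -0.3298  0.3185] yaw(tool x) -157.94 F [-0.4  0.4 -1.9] op 0.0132 ff 41.95894718170166
shift [-303.9  484.9   -0.6] turn -77.9 q6 -70.2
```

Emit:
servo_tool(
  motion=[
    [-5,8,0,0,0,2,-1],
    [-14,22,0,0,0,5,-1],
    [-28,45,0,0,0,10,-1],
    [-44,70,0,0,0,15,-1],
    [-60,96,0,0,0,21,-1],
    [-77,123,0,0,0,27,-1],
    [-94,150,0,0,0,33,-1],
    [-111,177,0,0,0,39,-1],
    [-128,204,0,0,0,45,-1],
    [-145,231,0,0,0,51,-1],
    [-162,259,0,0,0,57,-1],
    [-179,286,0,0,0,63,-1],
    [-196,313,0,0,0,69,-1],
    [-213,340,0,0,0,75,-1],
    [-230,367,0,0,0,81,-1],
    [-247,394,0,0,0,86,-1],
    [-264,421,0,0,0,91,-1],
    [-281,448,0,0,0,96,-1],
    [-295,471,0,0,0,100,-1],
    [-304,485,0,0,0,102,-1],
  ],
)

```text
time_s: 29.98
eef_pos: [0.4792, 0.2357, 0.3178]
ee_rot: [[-0.174, 0.985, -0.003], [0.985, 0.174, -0.0], [0.0, -0.003, -1.0]]
ft_force: [0.4, -0.0, -1.8]
opening: 0.0136
finger_force: 41.9
```

Emit:
servo_tool(
  motion=[
    [0,0,0,0,0,0,-1],
    [0,0,0,0,0,0,-1],
    [0,0,0,0,0,0,-1],
  ],
)

```text
time_s: 30.23
eef_pos: [0.4794, 0.2325, 0.3187]
ee_rot: [[-0.175, 0.985, -0.002], [0.985, 0.175, -0.001], [-0.001, -0.002, -1.0]]
ft_force: [0.7, 0.2, -0.1]
opening: 0.0137
finger_force: 41.9
```

Run:
```python
from h import *
im,C=potfit();hang(-80,.186,(.4635,.3243))
```

```text
pot [0.4639 0.3249] resid 15.5
t 30.28 pos [0.4796 0.2322 0.3191] yaw(tool x) 100.03 F [-0.8 -1.2 -0.6] op 0.0133 ff 41.88912212848663
shift [  1.6   0.4 133.1] turn 0.0 q6 99.0
```

Emit:
servo_tool(
  motion=[
    [1,0,20,0,0,0,-1],
    [1,0,45,0,0,0,-1],
    [1,0,75,0,0,0,-1],
    [1,0,100,0,0,0,-1],
    [1,0,120,0,0,0,-1],
    [1,0,130,0,0,0,-1],
    [1,0,133,0,0,0,-1],
    [1,0,133,0,0,0,-1],
    [1,0,133,0,0,0,-1],
    [1,0,133,0,0,0,-1],
  ],
)

```text
time_s: 31.12
eef_pos: [0.4811, 0.2345, 0.1885]
ee_rot: [[-0.174, 0.985, 0.003], [0.985, 0.174, 0.001], [0.001, 0.003, -1.0]]
ft_force: [0.3, -0.4, -1.5]
opening: 0.0135
finger_force: 41.9
```

Run:
```python
from h import *
hang(-80,.149,(.4635,.3243));im=robot.camera("top")
C=np.array([.4635,.3243]);e=np.r_[np.cos(np.radians(80)),-np.sin(np.radians(80))]
g=cv2.cvtColor(im,cv2.COLOR_RGB2HSV);line=[]
for r in np.arange(.02,.115,.003):
    u,v=pix("top",[*(C+e*r),.11]);line.append((round(r*1000),*g[int(round(v)),int(round(u)),1:].tolist()))
print(line)
for q in("ladle2",):seg("top",q,.09,2)
seg("scene","ladle2",.09,1) if False else None
```

```text
t 31.12 pos [0.4811 0.2345 0.1885] yaw(tool x) 100.04 F [ 0.3 -0.4 -1.5] op 0.0135 ff 41.91708862781525
shift [-0.5 -1.9 39.5] turn 0.0 q6 99.1
[(20, 72, 74), (23, 80, 70), (26, 76, 70), (29, 77, 73), (32, 73, 70), (35, 74, 72), (38, 74, 72), (41, 78, 69), (44, 79, 71), (47, 74, 72), (50, 80, 70), (53, 81, 69), (56, 79, 68), (59, 75, 65), (62, 69, 67), (65, 75, 65), (68, 75, 65), (71, 78, 65), (74, 77, 63), (77, 79, 61), (80, 76, 57), (83, 66, 66), (86, 61, 88), (89, 61, 88), (92, 61, 84), (95, 61, 84), (98, 65, 83), (101, 68, 83), (104, 64, 84), (107, 68, 79), (110, 78, 65), (113, 94, 27)]
top ladle2 0.62 rect [406.2 201.2  24.7  19.1] cen 406.7 199.3 xy [ 0.4882 -0.3918] box [ 0.4909 -0.3944] [17.  26.9] 45.0 351
top ladle2 0.49 rect [171.7 205.7  23.3  11.6] cen 171.4 204.0 xy [0.4747 0.4005] box [0.4789 0.4016] [22.9 12.7] 35.0 189
```

Emit:
servo_tool(
  motion=[
    [0,-1,6,0,0,0,-1],
    [0,-1,12,0,0,0,-1],
    [0,-1,18,0,0,0,-1],
    [0,-1,22,0,0,0,-1],
    [0,-1,25,0,0,0,-1],
    [0,-1,25,0,0,0,-1],
  ],
)

```text
time_s: 31.72
eef_pos: [0.4782, 0.2338, 0.1607]
ee_rot: [[-0.175, 0.985, -0.002], [0.985, 0.175, -0.001], [-0.0, -0.002, -1.0]]
ft_force: [0.3, -0.2, -1.7]
opening: 0.0133
finger_force: 41.9
```

Emit:
servo_tool(
  motion=[
    [0,0,4,0,0,0,-1],
    [0,0,8,0,0,0,-1],
    [0,0,11,0,0,0,-1],
    [0,0,12,0,0,0,-1],
    [0,0,12,0,0,0,-1],
    [0,0,12,0,0,0,-1],
  ],
)

```text
time_s: 32.22
eef_pos: [0.479, 0.2341, 0.1498]
ee_rot: [[-0.175, 0.985, 0.0], [0.985, 0.175, 0.0], [0.0, 0.0, -1.0]]
ft_force: [-0.2, -0.0, -1.9]
opening: 0.0135
finger_force: 41.8
```

Emit:
servo_tool(
  motion=[
    [0,0,1,0,0,0,-1],
    [0,0,2,0,0,0,-1],
    [0,0,2,0,0,0,-1],
  ],
)

```text
time_s: 32.47
eef_pos: [0.4793, 0.2342, 0.1488]
ee_rot: [[-0.175, 0.985, 0.001], [0.985, 0.175, 0.0], [0.0, 0.001, -1.0]]
ft_force: [-1.0, -0.7, 3.8]
opening: 0.0135
finger_force: 42.7
```

Contact at the expected height. I release, lift and go to the blue ladle.

Emit:
servo_tool(
  motion=[
    [0,0,0,0,0,0,-0.6],
    [0,0,0,0,0,0,-0.5],
    [0,0,0,0,0,0,-0.3],
    [0,0,0,0,0,0,-0.2],
    [0,0,0,0,0,0,-0.1],
    [0,0,0,0,0,0,0],
    [0,0,0,0,0,0,0],
    [0,0,-5,0,0,0,0],
    [0,0,-20,0,0,0,0],
    [0,0,-45,0,0,0,0],
    [0,0,-75,0,0,0,0],
    [0,0,-105,0,0,0,0],
    [0,0,-130,0,0,0,0],
    [0,0,-140,0,0,0,0],
    [0,0,-140,0,0,0,0],
  ],
)

```text
time_s: 33.72
eef_pos: [0.4806, 0.2347, 0.2916]
ee_rot: [[-0.175, 0.985, 0.006], [0.985, 0.175, 0.002], [0.001, 0.007, -1.0]]
ft_force: [0.6, 0.2, -0.4]
opening: 0.0425
finger_force: 0.0
```

Run:
```python
from h import *
to(.5029,-.3960,.24,181)
```

```text
t 33.72 pos [0.4806 0.2347 0.2916] yaw(tool x) 100.06 F [ 0.6  0.2 -0.4] op 0.0425 ff 0.0
shift [-624.9  -88.6   50.2] turn -80.9 q6 99.2
```

Emit:
servo_tool(
  motion=[
    [-8,-1,0,0,0,-1,0],
    [-25,-3,0,0,0,-3,0],
    [-55,-8,2,0,0,-7,0],
    [-88,-12,4,0,0,-11,0],
    [-121,-17,6,0,0,-15,0],
    [-154,-22,8,0,0,-20,0],
    [-188,-27,11,0,0,-25,0],
    [-222,-31,14,0,0,-30,0],
    [-256,-36,17,0,0,-35,0],
    [-290,-41,20,0,0,-40,0],
    [-325,-46,23,0,0,-45,0],
    [-360,-51,26,0,0,-50,0],
    [-395,-56,29,0,0,-55,0],
    [-430,-61,32,0,0,-60,0],
    [-465,-66,35,0,0,-64,0],
    [-500,-71,38,0,0,-68,0],
    [-535,-76,41,0,0,-72,0],
    [-570,-81,44,0,0,-76,0],
    [-600,-85,47,0,0,-79,0],
    [-620,-88,50,0,0,-81,0],
  ],
)

```text
time_s: 35.38
eef_pos: [0.4996, -0.3945, 0.2357]
ee_rot: [[-1.0, -0.019, -0.002], [-0.019, 1.0, 0.001], [0.002, 0.001, -1.0]]
ft_force: [-0.1, -0.8, -0.4]
opening: 0.0424
finger_force: 0.0
```

Emit:
servo_tool(
  motion=[
    [0,0,0,0,0,0,0],
    [0,0,0,0,0,0,0],
    [0,0,0,0,0,0,0],
  ],
)

```text
time_s: 35.63
eef_pos: [0.5002, -0.3909, 0.2368]
ee_rot: [[-1.0, -0.018, -0.001], [-0.018, 1.0, 0.002], [0.001, 0.002, -1.0]]
ft_force: [0.7, 0.5, 0.8]
opening: 0.0427
finger_force: 0.0
```

Run:
```python
from h import *
im,C=potfit()
def c(im,b,k):return cv2.resize(cv2.cvtColor(im[b[1]:b[3],b[0]:b[2]],cv2.COLOR_RGB2BGR),None,fx=k,fy=k,interpolation=cv2.INTER_CUBIC)
s=robot.camera("scene");a=c(s,(260,100,345,200),5);b=c(im,(150,165,225,265),5);cv2.imwrite("pics/s9.png",np.hstack([a,b]))
to(.5029,-.3960,.1345,181)
```

```text
pot [0.4639 0.3241] resid 4.6
t 35.73 pos [ 0.5006 -0.3905  0.2377] yaw(tool x) -178.88 F [-0.8 -0.4  0.2] op 0.0424 ff 0.0
shift [ -2.2  -5.7 103.2] turn 0.1 q6 -44.8
```

View pics/s9.png

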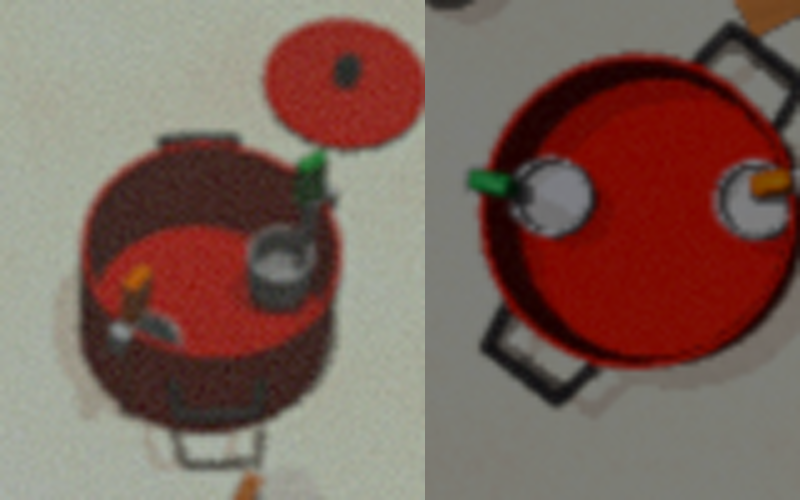

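The crop shows green (485,182) and orange (770,184) both hung on the rim, cups inside, and the pot still upright. Next is the blue ladle.

Emit:
servo_tool(
  motion=[
    [-1,-3,0,0,0,0,0],
    [-2,-6,0,0,0,0,0],
    [-2,-6,15,0,0,0,0],
    [-2,-6,40,0,0,0,0],
    [-2,-6,65,0,0,0,0],
    [-2,-6,88,0,0,0,0],
    [-2,-6,100,0,0,0,0],
    [-2,-6,103,0,0,0,0],
    [-2,-6,103,0,0,0,0],
    [-2,-6,103,0,0,0,-0.5],
    [-2,-6,103,0,0,0,-0.8],
    [-2,-6,103,0,0,0,-1],
    [-2,-6,103,0,0,0,-1],
    [-2,-6,103,0,0,0,-1],
  ],
)

```text
time_s: 36.9
eef_pos: [0.5037, -0.3986, 0.1364]
ee_rot: [[-1.0, -0.018, 0.003], [-0.019, 1.0, -0.002], [-0.003, -0.002, -1.0]]
ft_force: [0.7, -0.7, 5.3]
opening: 0.0139
finger_force: 42.7
```

Emit:
servo_tool(
  motion=[
    [0,0,-5,0,0,0,-1],
    [0,0,-15,0,0,0,-1],
    [0,0,-35,0,0,0,-1],
    [0,0,-60,0,0,0,-1],
    [0,0,-90,0,0,0,-1],
    [0,0,-120,0,0,0,-1],
    [0,0,-150,0,0,0,-1],
    [0,0,-175,0,0,0,-1],
    [0,0,-185,0,0,0,-1],
    [0,0,-185,0,0,0,-1],
    [0,0,-185,0,0,0,-1],
  ],
)

```text
time_s: 37.82
eef_pos: [0.5028, -0.3979, 0.3203]
ee_rot: [[-1.0, -0.018, 0.001], [-0.018, 1.0, -0.001], [-0.001, -0.001, -1.0]]
ft_force: [-0.6, 0.5, -2.1]
opening: 0.0134
finger_force: 41.8
```

Run:
```python
from h import *
potfit();hang(0,.32,(.4637,.3243))
```

```text
pot [0.4639 0.3241] resid 4.6
t 37.87 pos [ 0.5025 -0.3975  0.319 ] yaw(tool x) -178.94 F [-1.2  0.  -2. ] op 0.014 ff 41.79910898208618
shift [-6.650e+01  7.207e+02 -4.000e-01] turn 1.1 q6 -45.1
```

Emit:
servo_tool(
  motion=[
    [-1,10,0,0,0,0,-1],
    [-3,30,0,0,0,0,-1],
    [-6,62,0,0,0,0,-1],
    [-9,100,0,0,0,0,-1],
    [-13,138,0,0,0,0,-1],
    [-16,176,0,0,0,0,-1],
    [-20,214,0,0,0,0,-1],
    [-23,252,0,0,0,0,-1],
    [-27,290,0,0,0,0,-1],
    [-30,328,0,0,0,0,-1],
    [-34,366,0,0,0,0,-1],
    [-37,404,0,0,0,0,-1],
    [-41,442,0,0,0,0,-1],
    [-44,480,0,0,0,1,-1],
    [-48,520,0,0,0,1,-1],
    [-52,560,0,0,0,1,-1],
    [-55,600,0,0,0,1,-1],
    [-59,640,0,0,0,1,-1],
    [-63,680,0,0,0,1,-1],
    [-66,708,0,0,0,1,-1],
  ],
)

```text
time_s: 39.53
eef_pos: [0.5535, 0.315, 0.3179]
ee_rot: [[-1.0, -0.004, -0.003], [-0.004, 1.0, 0.0], [0.003, 0.0, -1.0]]
ft_force: [0.1, -1.4, -1.9]
opening: 0.0135
finger_force: 41.8
```

Emit:
servo_tool(
  motion=[
    [0,6,0,0,0,0,-1],
    [0,12,0,0,0,0,-1],
    [0,12,0,0,0,0,-1],
    [0,12,0,0,0,0,-1],
    [0,12,0,0,0,0,-1],
  ],
)

```text
time_s: 39.95
eef_pos: [0.5555, 0.3219, 0.3199]
ee_rot: [[-1.0, 0.001, -0.0], [0.001, 1.0, -0.0], [0.0, -0.0, -1.0]]
ft_force: [0.2, -0.7, -1.0]
opening: 0.0136
finger_force: 41.8
```

Run:
```python
from h import *
potfit();hang(0,.165,(.4637,.3243))
```

```text
pot [0.4626 0.3242] resid 54.3
t 40.0 pos [0.5557 0.3219 0.3201] yaw(tool x) 179.95 F [ 0.1 -0.8 -0.8] op 0.0135 ff 41.761069893836975
shift [ -0.    2.5 155.1] turn -0.0 q6 24.5
```

Emit:
servo_tool(
  motion=[
    [0,2,20,0,0,0,-1],
    [0,2,50,0,0,0,-1],
    [0,2,80,0,0,0,-1],
    [0,2,105,0,0,0,-1],
    [0,2,122,0,0,0,-1],
    [0,2,132,0,0,0,-1],
    [0,2,140,0,0,0,-1],
    [0,2,148,0,0,0,-1],
    [0,2,155,0,0,0,-1],
    [0,2,158,0,0,0,-1],
    [0,2,158,0,0,0,-1],
    [0,2,158,0,0,0,-1],
  ],
)

```text
time_s: 41.0
eef_pos: [0.5559, 0.3255, 0.1623]
ee_rot: [[-1.0, -0.001, 0.001], [-0.001, 1.0, 0.0], [-0.001, 0.0, -1.0]]
ft_force: [-0.2, -0.5, -0.3]
opening: 0.0139
finger_force: 41.8
```

Emit:
servo_tool(
  motion=[
    [0,0,4,0,0,0,-1],
    [0,0,8,0,0,0,-1],
    [0,0,11,0,0,0,-1],
    [0,0,13,0,0,0,-1],
    [0,0,14,0,0,0,-1],
    [0,0,14,0,0,0,-1],
  ],
)

```text
time_s: 41.5
eef_pos: [0.5556, 0.3254, 0.1494]
ee_rot: [[-1.0, -0.001, 0.001], [-0.001, 1.0, 0.0], [-0.001, 0.0, -1.0]]
ft_force: [-3.6, -1.9, 7.2]
opening: 0.0137
finger_force: 43.1
```

Blue's hook rests on the rim. I release it and back away.

Emit:
servo_tool(
  motion=[
    [0,0,-1,0,0,0,-0.6],
    [0,0,-1,0,0,0,-0.5],
    [0,0,-1,0,0,0,-0.3],
    [0,0,-1,0,0,0,-0.2],
    [0,0,-1,0,0,0,-0.1],
    [0,0,-1,0,0,0,0],
    [0,0,-1,0,0,0,0],
    [0,0,-5,0,0,0,0],
    [0,0,-20,0,0,0,0],
    [0,0,-45,0,0,0,0],
    [0,0,-75,0,0,0,0],
    [0,0,-105,0,0,0,0],
    [0,0,-130,0,0,0,0],
    [0,0,-140,0,0,0,0],
  ],
)

```text
time_s: 42.67
eef_pos: [0.5568, 0.326, 0.2928]
ee_rot: [[-1.0, -0.001, 0.006], [-0.001, 1.0, 0.003], [-0.006, 0.003, -1.0]]
ft_force: [0.7, 0.0, 0.3]
opening: 0.0428
finger_force: 0.0
```

Emit:
servo_tool(
  motion=[
    [4,-15,0,0,0,0,0],
    [10,-40,0,0,0,0,0],
    [18,-75,0,0,0,0,0],
    [26,-112,0,0,0,0,0],
    [34,-150,0,0,0,0,0],
    [42,-188,0,0,0,0,0],
    [50,-226,0,0,0,0,0],
    [58,-264,0,0,0,0,0],
    [64,-302,0,0,0,0,0],
    [70,-340,0,0,0,0,0],
    [76,-378,0,0,0,0,0],
    [82,-416,0,0,0,0,0],
    [88,-454,0,0,0,0,0],
    [94,-492,0,0,0,0,0],
    [100,-530,0,0,0,0,0],
    [100,-560,0,0,0,0,0],
    [100,-590,0,0,0,0,0],
    [100,-600,0,0,0,0,0],
    [100,-600,0,0,0,0,0],
  ],
)

```text
time_s: 44.25
eef_pos: [0.456, -0.277, 0.2877]
ee_rot: [[-1.0, 0.003, 0.0], [0.003, 1.0, -0.0], [-0.0, -0.0, -1.0]]
ft_force: [0.3, 1.0, 0.0]
opening: 0.0427
finger_force: 0.0
```

Run:
```python
from h import *
im,C=potfit();s=robot.camera("scene")
def c(im,b,k):return cv2.resize(cv2.cvtColor(im[b[1]:b[3],b[0]:b[2]],cv2.COLOR_RGB2BGR),None,fx=k,fy=k,interpolation=cv2.INTER_CUBIC)
a=c(s,(205,110,335,260),3.5);b=c(im,(150,125,275,275),3.5);x=c(im,(260,125,335,215),3)
h=max(a.shape[0],b.shape[0]);cv2.imwrite("pics/f.png",cv2.resize(np.hstack([a[:525],b[:525]]),(800,471)))
H,S,V=cv2.split(cv2.cvtColor(im,cv2.COLOR_RGB2HSV));fit("top",((H<8)|(H>172))&(S>130),(255,135,335,218),.026,"lid")
seg("top","trivet",.012,2);seg("scene","trivet",.012,2);seg("top","tin",.088,1)
H,S,V=cv2.split(cv2.cvtColor(s,cv2.COLOR_RGB2HSV));fit("scene",((H<8)|(H>172))&(S>130),(215,190,285,265),.026,"lid sc")
o=(H>=8)&(H<=20)&(S>70);v,u=np.nonzero(o[200:270,215:285]);print("cork visible scene",len(u),(u.mean()+215,v.mean()+200) if len(u) else None)
```

```text
pot [0.4639 0.3241] resid 4.5
lid [294.5 176.4] [59.4 59.6] [ 0.5748 -0.0199]
top tin 0.57 rect [221.8 148.6  14.   16.2] cen 220.8 151.1 xy [0.6544 0.2356] box [0.6549 0.2365] [16. 15.] 90.0 218
lid sc [250.7 229.6] [49.5 54.5] [ 0.5803 -0.0222]
cork visible scene 12 (np.float64(252.41666666666666), np.float64(230.75))
```

View pics/f.png

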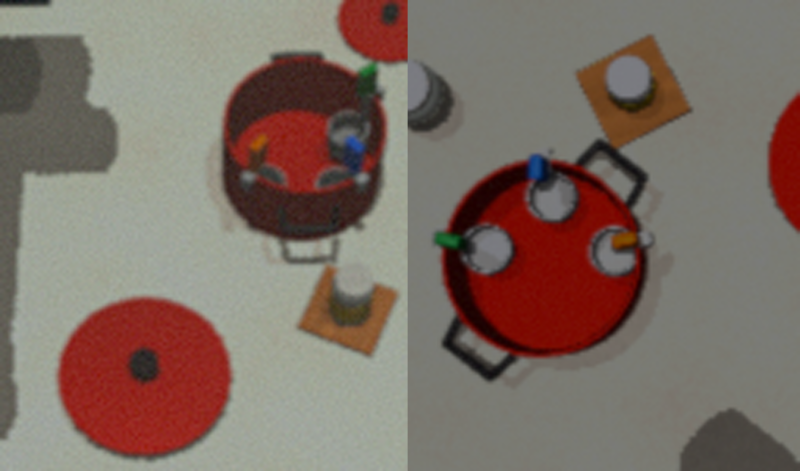

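The last crop shows all three ladles hung (green 448,240; orange 628,241; blue 537,167), the tin centred on its tile and the lid lying on the trivet.

```bash
python3 -c "
from plant import robot
print(robot.sign_off())"
```

```text
the job is handed in; nothing more can be done
None
```

I handed the job in at about 44 s: the lid is knob up on the trivet, the tin stands on the tile, and all three ladles present (green, orange, blue) hang on the pot's rim; the pot is upright and the mug and jar were left alone.

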